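# Clamp the green-capped bottle with the cam of the two-bottle holder

## Task

Clamp the green-capped bottle in the two-bottle holder: take hold of the black knob and turn the brass cam until its high point bears squarely on the sprung pusher next to that bottle, then let go. Leave the pusher of the other, amber bottle unpressed, and leave both bottles standing in their places.

Things in the scene. Friction and masses are not known exactly. Their poses are not given: they have to be found in the camera images.
- cam_knob (a point): On the upright turning axis of the cam, in the middle of its black knob, 76 mm above the bench. Knob: bar 42 long, 14 wide, 38 high (54 to 92 mm above the bench), fixed on the brass cam (30 to 42 mm above the bench). x runs along the bar to the cam's high point (30 mm from the axis; red dot, white line on the knob's top), y across the bar, z up.
- cam_axis (a point): Foot of the turning axis, on the fixed aluminium holder, at bench height. x points away from the robot, midway between the holder's two arms; y left, z up. An arm runs 70 degrees (1.222 rad) left and another right of x; each carries a steel pusher (nose 24 mm from the axis at rest), a guide block (43 to 61 mm from the axis, top 50 mm high) and a bottle 99 mm from the axis.
- cam (a joint): Angle of the cam on the holder, rad, counter-clockwise from above: 0 with its high point along x of cam_axis, +1.222 square on the left pusher, -1.222 square on the right pusher; stops at 1.65 either way. It starts within 0.25 of 0 and stays where it is left (friction 0.08 N m).
- left_pusher (a joint): Travel of the left pusher outward from the cam axis, m: 0 at rest, about 0.006 with the cam's high point square on it. It is sprung back with 1 to 4 N and carries a rubber pad that presses on the bottle.
- right_pusher (a joint): The same for the right pusher.
- green_mid (a point): Centre, half-way up, of the bottle to be clamped: white plastic with a ribbed green cap, 40 mm across, 86 mm high, standing upright on the holder's plate (10 mm above the bench) at the end of the left or the right arm. z is its own axis.
- amber_mid (a point): Centre, half-way up, of the other bottle: amber with a black cap, 42 mm across, 90 mm high, standing on the other arm. z is its own axis.
There are look-alikes about, which are no part of the job. What is shaped like the part that bears amber_mid but blue is not meant. Leave any pink look-alike of the part that bears green_mid alone.

How it is judged:
By the outcome, as a careful person would: the job done as asked, in the order asked, and still so for the second after the job is handed in, with the robot touching nothing.
It also fails if it takes over 32 s, if anything falls off the work surface, if the arm or the gripper's body presses on something with over 40 N, if the wrist force passes 120 N, or if a joint passes its speed limit or range.

## Robot

A 6-joint arm with a two-finger parallel gripper is mounted at the origin on a cart in front of the work surface, level with it; the furniture and walls round the work are solid. World frame = base frame: x ahead of the robot, y to its left, z up, the work surface at z = 0. Lengths are in m, angles in rad, forces in N, time in s.
With the tool pointing down it reaches from about 0.275 to 1 m from the base axis. Payload 8.4 kg.
Tool frame: the origin (TCP) lies on the centre line of the jaws, within the pads' length; the fingertips stand 17 mm ahead of it and the grasp point (between the pads) lies 2 mm behind it (bot.tcp_to_tips is the y of the fingertips in the tool frame, in m); y points along the fingers, z is the direction in which the jaws open and shut, and the axes are right-handed (so a half turn about y gives the same grasp; the last joint's range is limited). The gripper opens to 85 mm and grips with 20 to 120 N. Pads are 22 mm wide; open, the fingers measure 114 mm over their backs; the gripper's body (76 mm by 85 mm) begins 54 mm behind the grasp point. The pads swing forward as they close: fully open they stand 13 mm farther back than shut.
Start: joints at [-1.108, 0.353, 1.633, -0, 1.155, -0.002], TCP at [0.28, -0.559, 0.248] pointing down, gripper open.
Joint ranges: [-2.63, 2.63], [-0.92, 2.1], [0.06, 2.66], [-1.3, 4.44], [0, 2.69], [-3.02, 3.02]. Speed limits (rad/s): [2.22, 2.22, 2.79, 3.14, 3.14, 3.14].

## Interface

Orientations are given as a unit quaternion [x, y, z, w].
In Python, from workcell import bot, hand, kinematics, get_obs, vision, hand_in gives the robot as it stands. The module is installed in compiled form; this text tells all that it offers. Calls block until the motion is done:
- bot.reach(position, orientation): joint-space move of the TCP to a pose.
- bot.servo_line(position, ori=None, velocity=0.15): straight line of the TCP; ori=None keeps the orientation; velocity is the mean speed in m/s.
- bot.goto_joints(angles): joint-space move.
- hand.move_gripper(opening, strength=None): finger opening in m; strength is the grip in N (None keeps the last); returns when the fingers have stopped.
- bot.dwell(seconds).
- kinematics.solve_ik(position, orientation): joint angles nearest the present ones, or None.
- get_obs(): the state.
- vision.read_camera(name): name is "scene" or "top" or "wrist"; returns a dict with "frame" (400x640x3 uint8, red, green, blue), "intrinsics" (3x3 intrinsics, pixels), "view" (4x4, takes a point from world to camera coordinates). Camera axes: x right, y down, z forward; pixel columns grow to the right and rows downward; lengths in m; the calibration is good to about 2 mm. A picture is of the moment at which its call begins. There is no depth.
A pose or a line that the arm cannot do raises bot.IKError and nothing moves.
- hand_in(): hands the job in, once; it reports no verdict.
The state is a dict: "time_s": time; "joint_pos": joint angles; "joint_vel": joint speeds; "joint_efforts": joint torques, N m; "position": TCP position; "orientation": TCP orientation; "wrist_force": force on the tool from outside, world axes, zero at the start; "ft_torque": the same for the moment, N m; "gripper_width": finger opening in m.
Only numpy, scipy, OpenCV 4.12 (cv2) and the standard library are available. Lean on these libraries where they do the work, as an engineer would, in place of code of your own. Each camera call takes 0.05 s, during which the arm holds its last target.

## Working session

There is one attempt and no reset: what is moved stays moved. The work goes in short steps, each a Python script; the robot and the scene stay as the last script left them, time stands still between calls to the robot, and variables do not carry over. Pictures are saved under pics/ and viewed, and the job is handed in when it is done.

```bash
mkdir -p pics
python3 - <<'E'
from workcell import bot,hand,vision,get_obs
import cv2,numpy as np,pickle
for n in ["scene","top"]:
    d=vision.read_camera(n); cv2.imwrite(f"pics/{n}0.png",d["frame"][:,:,::-1]); pickle.dump(d,open(n+"0.pkl","wb"))
    print(n,d["intrinsics"].tolist(),np.round(d["view"],3).tolist())
o=get_obs();print(o["time_s"],o["position"],o["orientation"],o["gripper_width"],bot.tcp_to_tips)
E
```

```text
scene [[465.6295396499056, 0.0, 319.4620484879516], [0.0, 465.6295396499056, 207.4651369962883], [0.0, 0.0, 1.0]] [[-0.749, -0.662, 0.009, 0.327], [-0.31, 0.338, -0.888, 0.228], [0.585, -0.669, -0.459, 0.838], [0.0, 0.0, 0.0, 1.0]]
top [[386.3012206131191, 0.0, 310.9042836871777], [0.0, 386.3012206131191, 203.35907785697898], [0.0, 0.0, 1.0]] [[0.015, -1.0, -0.025, -0.022], [-0.995, -0.012, -0.094, 0.463], [0.094, 0.026, -0.995, 0.866], [0.0, 0.0, 0.0, 1.0]]
0.1 [ 0.27999538 -0.55833621  0.2476475 ] [-0.16295973  0.68850934 -0.68767837  0.16278046] 0.08509460432311575 0.017
```

View pics/scene0.png

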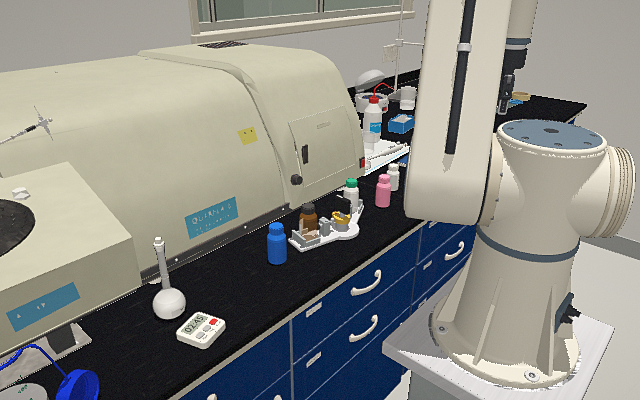

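View pics/top0.png

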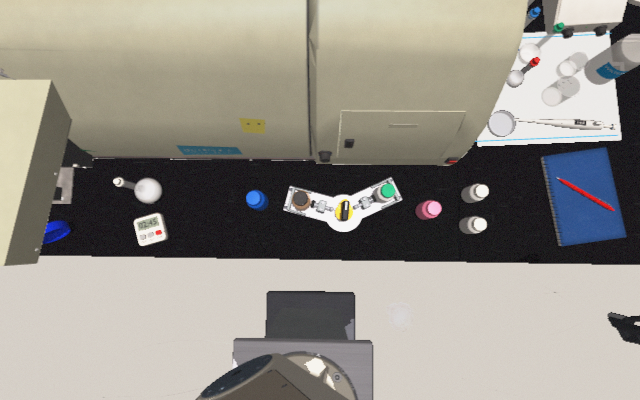

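```bash
cat > h.py <<'E'
import numpy as np
def ray(d,uv,z):
    K=d["intrinsics"];V=d["view"];R=V[:3,:3];t=V[:3,3]
    c=-R.T@t; r=R.T@np.linalg.solve(K,[uv[0],uv[1],1.]); return c+r*(z-c[2])/r[2]
def proj(d,p):
    q=d["view"][:3,:3]@np.array(p)+d["view"][:3,3]; q=d["intrinsics"]@q; return q[:2]/q[2]
E
python3 - <<'E'
import pickle,cv2,numpy as np
from h import *
t=pickle.load(open("top0.pkl","rb"));s=pickle.load(open("scene0.pkl","rb"))
a=cv2.resize(t["frame"][165:245,270:420],None,fx=5,fy=5,interpolation=cv2.INTER_CUBIC)[:,:,::-1]
cv2.imwrite("pics/topc.png",a)
b=cv2.resize(s["frame"][165:260,260:410],None,fx=5,fy=5,interpolation=cv2.INTER_CUBIC)[:,:,::-1]
cv2.imwrite("pics/scenec.png",b)
print(ray(t,(386,192),.096),ray(t,(301,200),.1),ray(t,(344,211),.092))
E
```

```text
[ 0.48259342 -0.17533286  0.096     ] [0.46308963 0.00289541 0.1       ] [ 0.44173112 -0.08777358  0.092     ]
```

View pics/topc.png

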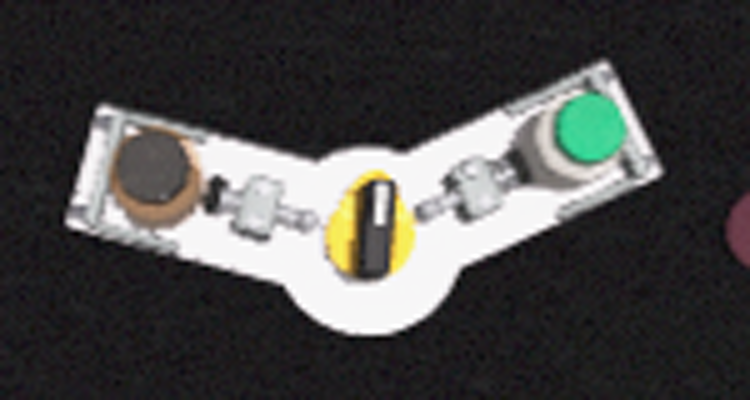

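View pics/scenec.png

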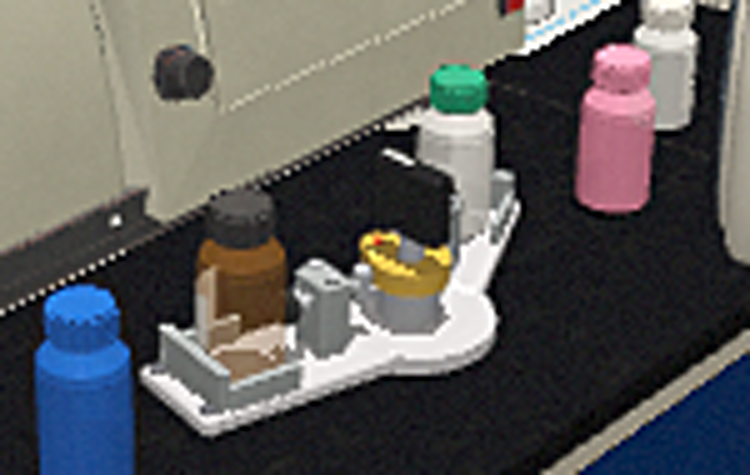

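Candidates in the top view are green cap (386,192), pink (429,209), white bottles (475,192) and (473,225), amber (301,200) and blue (256,199). The green-capped bottle stands on the holder's right arm (−y), and the crop confirms it, so the cam target is −1.222. Next I move above the knob and look with the wrist camera.

```bash
cat >> h.py <<'E'
from scipy.spatial.transform import Rotation as Ro
def quat(yaw,flip=0):
    # bar direction yaw; jaws across it, fingers down
    zz=np.array([-np.sin(yaw),np.cos(yaw),0])*(1-2*flip); yy=np.array([0,0,-1.]); xx=np.cross(yy,zz)
    return Ro.from_matrix(np.c_[xx,yy,zz]).as_quat()
E
python3 - <<'E'
from workcell import *
from workcell import bot,hand,vision,get_obs,kinematics
import cv2,numpy as np,pickle
from h import *
t=pickle.load(open("top0.pkl","rb"))
for z in (0,.15,.3): print(ray(t,(345,163),z))
p=[.4417,-.0878,.25]
for f in (0,1):
  for y in (-.14,-1.12,-1.25): print(f,y,kinematics.solve_ik(p,quat(y,f)),kinematics.solve_ik(p[:2]+[.08],quat(y,f)))
E
```

```text
[ 0.56294088 -0.09490324  0.        ]
[ 0.5326467  -0.08561831  0.15      ]
[ 0.50235251 -0.07633338  0.3       ]
0 -0.14 [-1.99550565e-01  7.42511584e-02  1.98798453e+00 -4.44089210e-16
  1.07935697e+00 -1.63034689e+00] [-1.99550565e-01  3.39953942e-01  2.13208668e+00 -4.44089210e-16
  6.69552035e-01 -1.63034689e+00]
0 -1.12 [-0.19955057  0.07425116  1.98798453  0.          1.07935697 -0.65034689] [-0.19955057  0.33995394  2.13208668  0.          0.66955203 -0.65034689]
0 -1.25 [-1.99550565e-01  7.42511584e-02  1.98798453e+00 -4.44089210e-16
  1.07935697e+00 -5.20346892e-01] [-1.99550565e-01  3.39953942e-01  2.13208668e+00 -4.44089210e-16
  6.69552035e-01 -5.20346892e-01]
1 -0.14 [-1.99550565e-01  7.42511584e-02  1.98798453e+00 -4.44089210e-16
  1.07935697e+00  1.51124576e+00] [-1.99550565e-01  3.39953942e-01  2.13208668e+00 -4.44089210e-16
  6.69552035e-01  1.51124576e+00]
1 -1.12 [-1.99550565e-01  7.42511584e-02  1.98798453e+00 -4.44089210e-16
  1.07935697e+00  2.49124576e+00] [-1.99550565e-01  3.39953942e-01  2.13208668e+00 -4.44089210e-16
  6.69552035e-01  2.49124576e+00]
1 -1.25 [-1.99550565e-01  7.42511584e-02  1.98798453e+00 -4.44089210e-16
  1.07935697e+00  2.62124576e+00] [-1.99550565e-01  3.39953942e-01  2.13208668e+00 -4.44089210e-16
  6.69552035e-01  2.62124576e+00]
```

Run:
```python
from workcell import bot,hand,vision,get_obs,kinematics
import cv2,numpy as np,pickle
from h import *
bot.reach([.435,-.088,.24],quat(-.14))
hand.move_gripper(.04,30)
d=vision.read_camera("wrist"); pickle.dump(d,open("w1.pkl","wb")); cv2.imwrite("pics/w1.png",d["frame"][:,:,::-1])
o=get_obs();print(o["time_s"],o["position"],o["gripper_width"],o["wrist_force"]); print(np.round(d["view"],3), d["intrinsics"])
```

```text
2.4583 [ 0.43499476 -0.08806095  0.23998268] 0.040423063301868886 [0.64170499 0.53495824 0.36066517]
[[ 0.14   0.99  -0.     0.026]
 [ 0.95  -0.134  0.282 -0.46 ]
 [ 0.28  -0.039 -0.959  0.245]
 [ 0.     0.     0.     1.   ]] [[323.90925743   0.         321.8273401 ]
 [  0.         323.90925743 200.83198652]
 [  0.           0.           1.        ]]
```

View pics/w1.png

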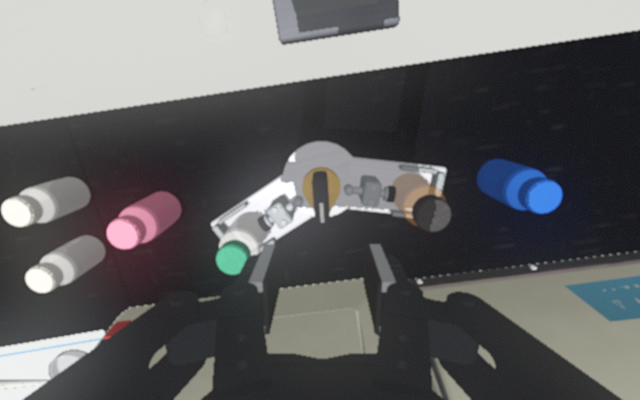

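The wrist view shows the holder with the knob at about (321,190), the green cap at (233,257) on the right arm and amber at (433,212). I'll zoom in to measure.

Run:
```python
import cv2,pickle
d=pickle.load(open("w1.pkl","rb"))
a=cv2.resize(d["frame"][130:280,205:455],None,fx=3.2,fy=3.2,interpolation=cv2.INTER_CUBIC)[:,:,::-1]
cv2.imwrite("pics/w1c.png",a)
a=cv2.resize(d["frame"][160:230,285:360],None,fx=8,fy=8,interpolation=cv2.INTER_CUBIC)[:,:,::-1]
cv2.imwrite("pics/w1k.png",a)
```

```text
(no output)
```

View pics/w1c.png

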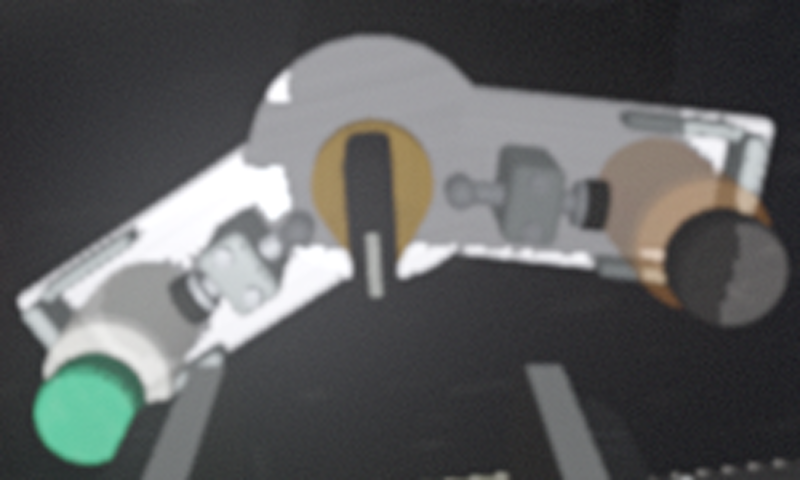

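View pics/w1k.png

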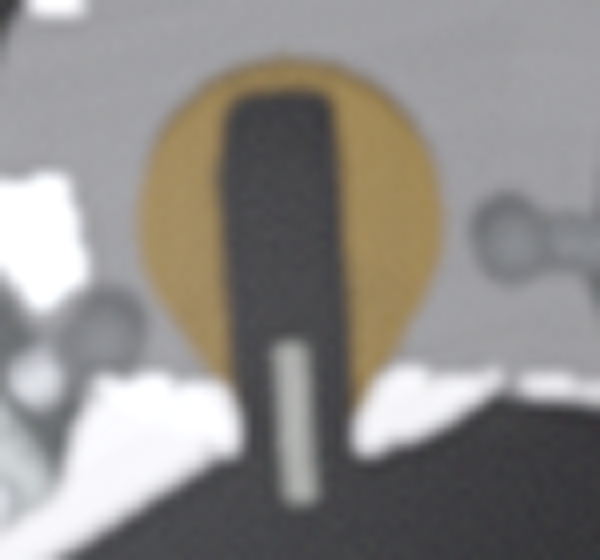

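Run:
```python
import cv2,pickle
from h import *
d=pickle.load(open("w1.pkl","rb"));t=pickle.load(open("top0.pkl","rb"))
f=d["frame"].astype(int)
a=ray(d,(321.25,203.1),.092);b=ray(d,(322.6,222.5),.092)
print("line",a,b,np.linalg.norm(b-a),"yaw",np.arctan2(*(b-a)[[1,0]]))
# rear/bottom edge of knob z .054
print("rear bottom", ray(d,(319.5,171.6),.054))
L,R,T=[ray(d,p,.042) for p in [(302.5,187),(340.3,187),(321,167.3)]]
print("brass",L,R,T,"ctr",(L+R)/2)
def cap(d,lo,hi,z,box):
    hsv=cv2.cvtColor(d["frame"],cv2.COLOR_RGB2HSV); m=cv2.inRange(hsv,lo,hi)
    m2=np.zeros_like(m); x0,x1,y0,y1=box; m2[y0:y1,x0:x1]=m[y0:y1,x0:x1]
    c=max(cv2.findContours(m2,0,1)[0],key=cv2.contourArea)
    (x,y),r=cv2.minEnclosingCircle(c); M=cv2.moments(c); u=(M["m10"]/M["m00"],M["m01"]/M["m00"]); return u,r,ray(d,u,z)
print("green top",cap(t,(60,80,60),(90,255,255),.096,(370,405,175,210)))
print("green wr",cap(d,(60,80,60),(90,255,255),.09,(200,260,230,290)))
# amber cap from crop
print("amber top",ray(t,(270+154/5,165+165/5),.1),"wr",ray(d,(205+735/3.2,130+270/3.2),.1))
# brass in top
hsv=cv2.cvtColor(t["frame"],cv2.COLOR_RGB2HSV); m=cv2.inRange(hsv,(18,130,120),(35,255,255)); m[:, :325]=0;m[:,365:]=0;m[:190]=0;m[235:]=0
ys,xs=np.nonzero(m);print(xs.min(),xs.max(),ys.min(),ys.max()); 
print("brass top ctr",ray(t,((xs.min()+xs.max())/2,ys.max()-8),.042),ray(t,(xs.min()-.5,211),.042),ray(t,(xs.max()+.5,211),.042))
# pusher blocks
print("blockR wr",ray(d,(205+240/3.2,130+273/3.2),.05),"blockL",ray(d,(205+532/3.2,130+208/3.2),.05))
print("blockR top",ray(t,(270+480/5,165+190/5),.04),"blockL",ray(t,(270+257/5,165+208/5),.04))
```

```text
line [ 0.44656899 -0.08970088  0.092     ] [ 0.4647493  -0.09104958  0.092     ] 0.018230272864460047 yaw -0.07404901971466558
rear bottom [ 0.42587985 -0.0885649   0.054     ]
brass [ 0.44170489 -0.10856513  0.042     ] [ 0.44712933 -0.07009006  0.042     ] [ 0.42407702 -0.08686017  0.042     ] ctr [ 0.44441711 -0.0893276   0.042     ]
green top ((387.5471014492754, 190.10507246376812), 7.159010887145996, array([ 0.48664352, -0.17858338,  0.096     ]))
green wr ((231.5462085308057, 258.04857819905214), 17.827983856201172, array([ 0.48859761, -0.18036092,  0.09      ]))
amber top [0.46730377 0.00338837 0.1       ] wr [0.46795923 0.00636779 0.1       ]
335 352 199 219
brass top ctr [ 0.44550527 -0.08966411  0.042     ] [ 0.44524394 -0.06955988  0.042     ] [ 0.44576631 -0.10974538  0.042     ]
blockR wr [ 0.46619159 -0.13540494  0.05      ] blockL [ 0.45771062 -0.04036008  0.05      ]
blockR top [ 0.46430269 -0.14003298  0.04      ] blockL [ 0.4549268  -0.04013751  0.04      ]
```

Run:
```python
import pickle
from h import *
d=pickle.load(open("w1.pkl","rb"));t=pickle.load(open("top0.pkl","rb"))
T=lambda u,v:ray(t,(270+u/5-.4,165+v/5-.4),.010)
A=np.array([.4447,-.0894,0])
for n,c in (("R",[(605,62),(663,175)]),("L",[(98,103),(68,228)])):
    P=[T(*q) for q in c]; m=(P[0]+P[1])/2-A
    print(n,np.round(P,4).tolist(),np.linalg.norm(m[:2]),np.arctan2(m[1],m[0]),"normal",np.arctan2(*(P[0]-P[1])[[1,0]]))
# arm front edges
for n,p,q in (("Rfront",(455,262),(663,175)),("Rback",(405,152),(605,62)),("Lback",(318,158),(98,103)),("Lfront",(285,283),(68,228))):
    v=T(*q)-T(*p); print(n,np.arctan2(v[1],v[0]))
W=lambda u,v:ray(d,(205+u/3.2-.35,130+v/3.2-.35),.010)
for n,p,q in (("wRfront",(247,150),(20,298)),("wLfront",(475,85),(770,118)),("wLback",(460,250),(600,265)),("wRback",(225,350),(350,280))):
    v=W(*q)-W(*p); print(n,np.arctan2(v[1],v[0]))
```

```text
R [[0.5288, -0.2006, 0.01], [0.4762, -0.2271, 0.01]] 0.13726003446667856 -1.1360143083575627 normal 0.466319228163543
L [[0.5069, 0.0358, 0.01], [0.448, 0.0486, 0.01]] 0.13564149827041158 1.3271422684968817 normal -0.21420584321822284
Rfront -1.1614311969945206
Rback -1.1338422895803069
Lback 1.3359720326742481
Lfront 1.3358625820580836
wRfront -1.1345578718433385
wLfront 1.3194675710768151
wLback 1.3190913997697755
wRback 1.9639063467016533
```

Run:
```python
from workcell import bot,hand,vision,get_obs,kinematics
from h import *
x,y=.4447,-.0894
def st(n):
    o=get_obs();print(n,round(o["time_s"],2),np.round(o["position"],4),round(o["gripper_width"],4),np.round(o["wrist_force"],1),np.round(o["ft_torque"],2))
bot.reach([x,y,.15],quat(-.074)); bot.servo_line([x,y,.076],velocity=.08); st("down")
hand.move_gripper(0.0,30); st("grip")
import cv2,pickle
d=vision.read_camera("wrist"); cv2.imwrite("pics/w2.png",d["frame"][:,:,::-1])
```

```text
down 3.98 [ 0.445  -0.0895  0.0764] 0.04 [-1.1  0.1  0.9] [0.04 0.01 0.01]
grip 4.33 [ 0.445  -0.0902  0.0766] 0.0132 [-2.1 -6.5  3.7] [-0.91  0.3  -0.06]
```

View pics/w2.png

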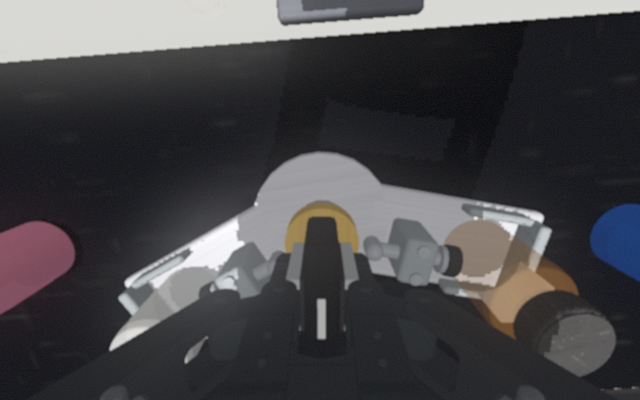

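The jaws have the knob (width 13 mm, white line at (321,320)). A side force of 6.5 N suggests the axis is about 1 mm further toward −y. I'll correct for that and turn.

Run:
```python
from workcell import bot,hand,vision,get_obs,kinematics
from h import *
x,y=.4447,-.0905
def st(n):
    o=get_obs();q=Ro.from_quat(o["orientation"]).as_matrix()[:,2]
    print(n,round(o["time_s"],2),np.round(o["position"],4),"yaw",round(np.arctan2(-q[0],q[1]),3),round(o["gripper_width"],4),np.round(o["wrist_force"],1),np.round(o["ft_torque"],2))
for w in (-.074,-.3,-.55,-.8,-1.0,-1.127):
    bot.reach([x,y,.076],quat(w)); st(w)
bot.dwell(.3); st("end")
import cv2
for n in("top","wrist"):
    d=vision.read_camera(n); cv2.imwrite(f"pics/{n}3.png",d["frame"][:,:,::-1])
```

```text
-0.074 4.62 [ 0.445  -0.0904  0.0766] yaw -0.074 0.0141 [-0.4  1.4  6.2] [0.47 0.17 0.04]
-0.3 4.96 [ 0.445  -0.0905  0.0766] yaw -0.301 0.0136 [-1.7  0.3  5.7] [ 0.15  0.19 -0.04]
-0.55 5.31 [ 0.445  -0.0907  0.0766] yaw -0.551 0.013 [-1.4 -1.7  6.5] [-0.08  0.14 -0.07]
-0.8 5.66 [ 0.4449 -0.0908  0.0766] yaw -0.801 0.0134 [-2.6 -3.   6.9] [-0.3   0.21 -0.09]
-1.0 5.97 [ 0.4448 -0.0909  0.0766] yaw -1.001 0.0133 [-3.  -2.7  6.4] [-0.52  0.33 -0.12]
-1.127 6.22 [ 0.4447 -0.0909  0.0766] yaw -1.128 0.0136 [-2.8 -3.5  6. ] [-0.59  0.38 -0.14]
end 6.52 [ 0.4447 -0.0909  0.0766] yaw -1.127 0.0135 [-2.5 -3.4  7.2] [-0.56  0.38 -0.12]
```

View pics/wrist3.png

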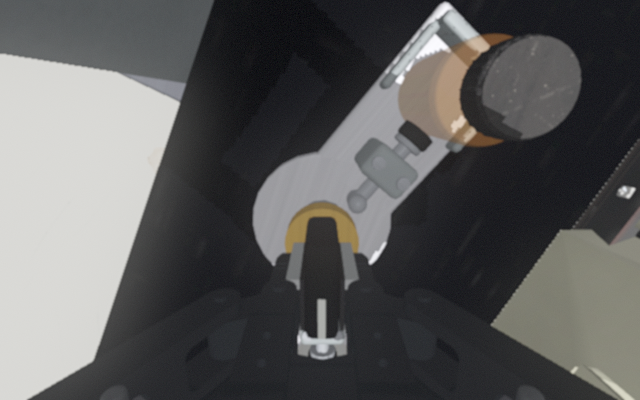

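The cam is turned, the amber bottle's pusher is clear, and the knob points down its arm at (321,320). Releasing and lifting.

Run:
```python
from workcell import bot,hand,vision,get_obs,kinematics
from h import *
import cv2,pickle
bot.reach([.4449,-.0906,.076],quat(-1.127))
hand.move_gripper(.04); o=get_obs(); print(o["time_s"],o["gripper_width"],o["wrist_force"])
p=o["position"]
bot.servo_line([p[0],p[1],.20],velocity=.1)
bot.reach([.40,-.09,.24],quat(-.5))
bot.dwell(.5)
for n in("top","wrist"):
    d=vision.read_camera(n); pickle.dump(d,open(n+"4.pkl","wb"))
    f=d["frame"]; f=f[165:245,270:420] if n=="top" else f[100:300,160:480]
    cv2.imwrite(f"pics/{n}4.png",cv2.resize(f,None,fx=5 if n=="top" else 2.5,fy=5 if n=="top" else 2.5,interpolation=cv2.INTER_CUBIC)[:,:,::-1])
print(get_obs()["time_s"])
```

```text
7.2417 0.039811619336256376 [ 1.22169195  0.66942261 -0.15772523]
9.9
```

View pics/top4.png

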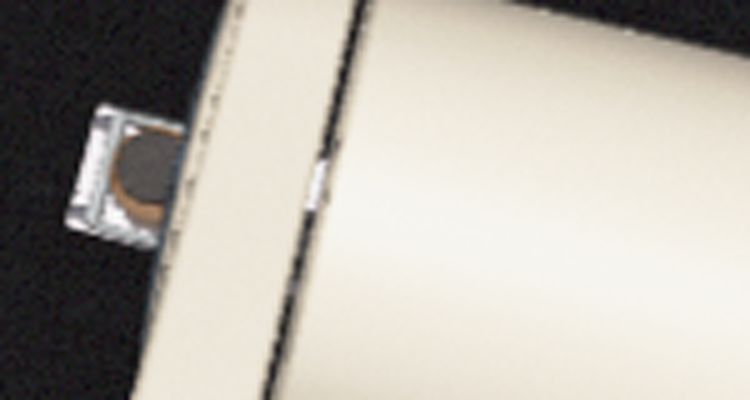

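View pics/wrist4.png

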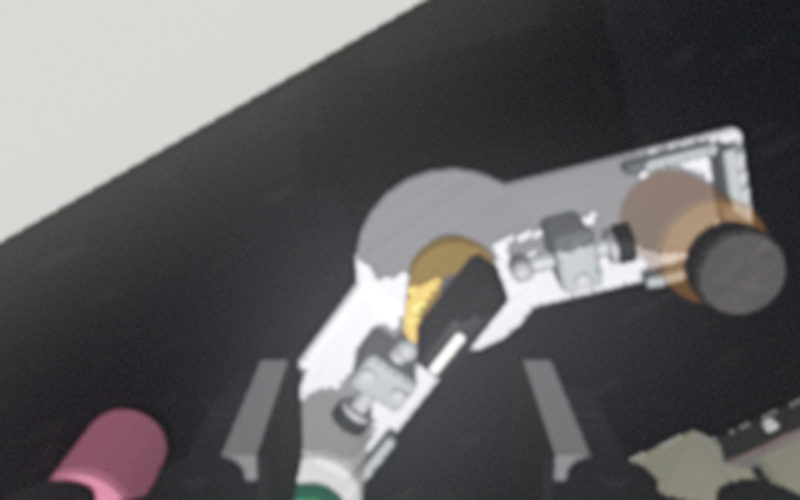

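The wrist view shows the line at (432–462, 338–372) in the crop, pointing at the green bottle, with the pusher against its pad. I'll move the arm clear for an unobstructed top view and measure the angle.

Run:
```python
from workcell import bot,hand,vision,get_obs,kinematics
from h import *
import cv2,pickle
w=pickle.load(open("wrist4.pkl","rb"))
a=ray(w,(160+462/2.5,100+338/2.5),.092);b=ray(w,(160+432/2.5,100+372/2.5),.092);print("wrist line yaw",np.arctan2(*(b-a)[[1,0]]),a,b)
bot.goto_joints([-1.108,.353,1.633,0,1.155,-.002])
for n in("top","scene"):
    d=vision.read_camera(n); pickle.dump(d,open(n+"5.pkl","wb"))
    f=d["frame"]; f=f[165:245,270:420] if n=="top" else f[165:260,260:410]
    cv2.imwrite(f"pics/{n}5.png",cv2.resize(f,None,fx=5,fy=5,interpolation=cv2.INTER_CUBIC)[:,:,::-1])
print(get_obs()["time_s"])
```

```text
wrist line yaw -1.1746017526572212 [ 0.44715142 -0.09103991  0.092     ] [ 0.4538046  -0.10694464  0.092     ]
11.7667
```

View pics/top5.png

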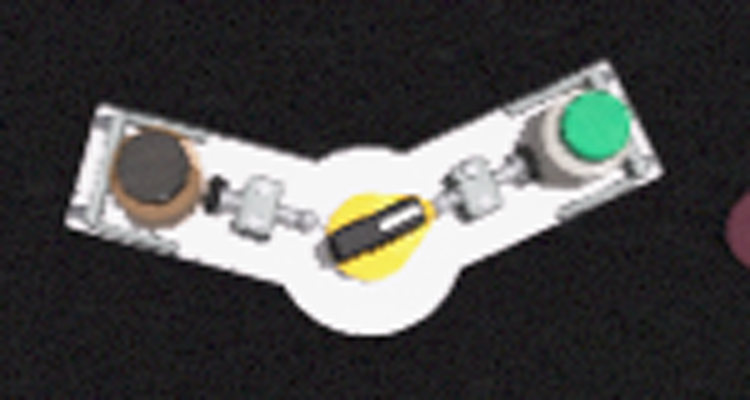

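View pics/scene5.png

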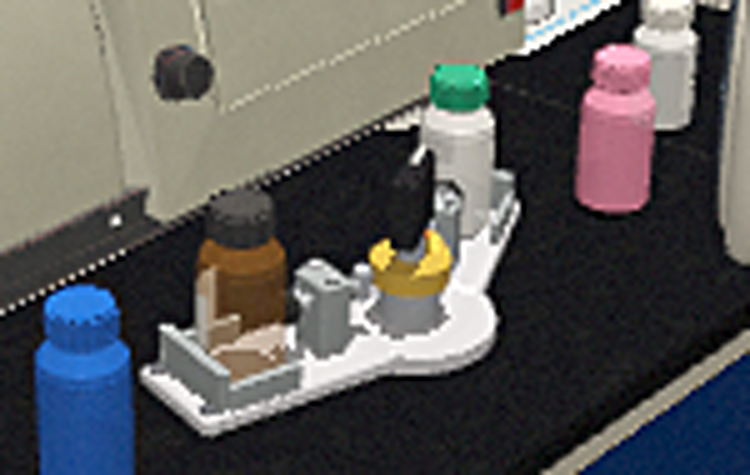

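In the top view the knob bar runs (333,247)→(423,203), and the pusher runs (432,208)→(520,165). Both work out to −1.12 rad. The right pusher is pressed out, the left pusher is at rest, and both bottles are standing.

```bash
python3 -c "
from workcell import hand_in
hand_in()"
```

```text
the job is handed in; nothing more can be done
```

The green-capped bottle is clamped. It stands on the holder's right arm. I gripped the black knob, turned the cam from about −0.17 to about −1.22 rad so its high point bears on that bottle's pusher, let go, and moved the arm clear. I handed it in with about 12 s on the clock.

- **Angle:** in the last top view the knob bar and the pusher lie along the same direction, about −1.12 rad in the world frame. That matches the −1.127 rad I commanded.
- **Disagreement:** the short white line on the knob alone gave −1.07 rad from the top view and −1.17 rad from the wrist view. These scatter about ±0.05 rad around the target because the line is only a few pixels long.
- **Bottles and pushers:** the amber bottle's pusher is at rest, the green bottle's pusher is pushed out against it, and both bottles are standing in their places.
- **Forces:** wrist force readings stayed under about 10 N per axis.

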